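Release the last swing bolt of a bench kettle

TASK

The lid of the small steel kettle is still held by one swing bolt. Back its wing nut off part of a turn at a time (anticlockwise, seen from above), trying the bolt gently outward each time, only until the washer's tongue clears the lip of the lug: too far and the washer jams under the channel above it; then swing the bolt out of the slot and down until it lies about level or lower, and let go. Never force the bolt or the washer against the lug, and leave the glassware round the kettle where it is.

Things in the scene. Friction and masses are not known exactly. Their poses are not given: they have to be found in the camera images.
- kettle: Steel kettle fixed to the table, rim 132 mm across, base plate 156 mm; origin at the centre of its underside, z up. Flat lid with a low centre boss of 42 mm, 178 to 182 mm high. Three slotted lugs: the one in use is on the kettle's own -x side; the other two bolts, already released, hang down at 120 degrees either way
- lug (a point): Middle of the slot (12 mm) of the lug in use, 75 mm from the kettle axis, 172 mm up; kettle's axes, -x outward. The lug's floor lies 0 to 4 mm above this point (the lid seats differently each time; not measured). Above the floor: a 1.5 mm lip across the outer end, inner face 13.8 mm outward, 6 mm high; two channel flanges beside the washer, 10 mm long, 14 mm either side, 12 to 14 mm high
- clevis: Fixed steel fork on the kettle wall that carries the swing bolt in use with its washer and wing nut; same origin and axes as the kettle
- pivot (a point): Centre of the bolt's hinge pin in the fork: 75 mm from the kettle axis on its -x side, 115 mm above the table. The pin lies along the kettle's y; axes as the kettle's
- swing_bolt (a joint): Angle of the 8 mm swing bolt about the pivot, rad: 0 upright in the slot, grows as it swings outward (kettle's -x) and down, 1.57 level, stop at 2.85. Upright it has 0.01 to 0.03 rad of play before the tongue meets the lip, which then stops it. Stiff hinge: about 1.4 N at the nut moves it and it stays where it is left. Bolt tip 102 mm from the pivot
- wing_nut (a joint): Turn of the wing nut, rad: grows anticlockwise from above and lifts nut and washer 1.6 mm per rad (quick thread); starts at 0 to 0.4, end of thread 6.2. It takes about 0.12 N m and stays where it is left. The tongue comes free at 1.5 to 4.0, the more the higher the lid sits; about 1.1 rad beyond that the washer's feet jam under the channel flanges while the bolt stands in the slot
- nut_center (a point): Middle of the wing nut, on the bolt axis at mid-height of its ears: 98 mm from the pivot plus 1.6 mm per rad of nut turn. x along the ears (span 52 mm; each a flat disc 22 mm across, 10 mm thick along y), z along the bolt. Hub 23 mm wide. Below it a washer that does not turn, a foot to each side, a tongue (24 mm wide, 12 mm outward of the axis, edge 37 mm below this point) behind the lip
- vial: Bystander: brown vial with black cap, 38 mm across, 96 mm high, beside the kettle; origin under its centre
- small_beaker: Bystander: clear 48 mm beaker, 58 mm high, beside the kettle; origin under its centre
- petri: Bystander: petri dish, 72 mm across, 15 mm high; origin under its centre

How it is judged (in metres and radians):
On the way:
1. the wing nut is loosened (turned past 1.2 rad) with the bolt still upright in the slot (value of joint wing_nut above 1.2 rad and value of joint swing_bolt below 0.15 rad), for 0.1 s.
At the end, for the whole second after the job is handed in: the swing bolt lies outward and down, more than 1.2 rad from upright, at rest, its nut still loosened (past 1.2 rad) on the thread (value of joint each of swing_bolt, wing_nut above 1.2 rad and velocity of joint swing_bolt below 0.1 rad/s); the robot touches nothing.
It fails at once if the bolt or its washer is forced against the lug with more than 20 N (contact force between clevis and kettle above 20 N).
It fails at once if a bystander is moved by more than 30 mm (distance of any of vial, small_beaker, petri from where it was at the start of the episode above 0.03 m).
It also fails if it takes over 72 s, if anything falls off the work surface, if the arm or the gripper's body presses on something with over 40 N, if the wrist force passes 120 N, or if a joint passes its speed limit or range.

ROBOT

A 6-joint arm with a two-finger parallel gripper is mounted at the origin on a cart in front of the work surface, level with it; the furniture and walls round the work are solid. World frame = base frame: x ahead of the robot, y to its left, z up, the work surface at z = 0. Lengths are in mm, angles in rad, forces in N, time in s.
With the tool pointing down it reaches from about 375 to 925 mm from the base axis. Payload 5.7 kg.
Tool frame: the origin (TCP) lies at the very end of the fingers, on their centre line; the grasp point (between the pads) lies 19 mm behind it (ctrl.tcp_to_grasp is the distance from the TCP to the grasp point, in mm); z points along the fingers, x is the direction in which the jaws open and shut, and the axes are right-handed (so a half turn about z gives the same grasp; the last joint's range is limited). The gripper opens to 88 mm and grips with 3 to 60 N. Pads are 20 mm wide; open, the fingers measure 115 mm over their backs; the gripper's body (75 mm by 178 mm) begins 61 mm behind the grasp point.
Start: joints at [-1.285, 0.359, 1.51, -0, 1.272, -0.115], TCP at [234.075, -552.423, 222.623] pointing down, gripper open.
Joint ranges: [-2.97, 2.97], [-1.01, 2.36], [0.21, 2.38], [-0.96, 4.11], [0.2, 2.71], [-2.98, 2.98]. Speed limits (rad/s): [2.39, 2.39, 3.14, 3.14, 3.14, 3.14].

INTERFACE

Orientations are given as a rotation vector (axis times angle).
In Python, from station import ctrl, cams gives the robot as it stands.
- The arm moves only by the tool move_arm, never from a script. Its argument "commands" is a list that holds one entry, the list of rows, each a list of 7 numbers: the shift along the tool's x, y, z in mm, then the turn, a rotation vector about the tool's x, y, z in degrees, then the closure, from -1 (fully open) to 1 (shut). A call has 1 to 12 rows; each row shifts and turns the commanded pose from where the row before left it, along the tool's axes as they then stand; what a row does not reach is not made up. A row lasts 1/8 s, in which the tool goes at most 62.5 mm and 10.7 degrees, less where a joint would pass 70% of its speed; a pose out of reach is approached as far as the arm can. A call with a gripper value outside its range is refused whole. The fingers move at their own pace and stop on an object; "newtons" is the grip in N (left out, the last holds). Time passes only in rows, so rows that do not move let the fingers close. It gives the time, the measured TCP pose, the force and the opening at its end, in the units of the state.
- ctrl.sense(): the state, without advancing time (a new reading comes with each control period).
- cams.get_image(name): name is "scene" or "side" or "wrist"; returns a dict with "image" (400x640x3 uint8, red, green, blue), "camera_matrix" (3x3 intrinsics, pixels), "R" (3x3) and "t" (3): a world point X has camera coordinates R X + t; the wrist camera has in their place "mount" (4x4, takes a point from camera to tool coordinates, whose origin is the TCP and whose axes are the tool frame's). Camera axes: x right, y down, z forward; pixel columns grow to the right and rows downward; lengths in mm; the calibration is good to about 2 mm. A picture is of the moment at which its call begins: read the wrist's pose just before it. There is no depth.
- ctrl.close_job(): hands the job in, once; it reports no verdict.
The state is a dict: "time_s": time; "qpos": joint angles; "qd": joint speeds; "tau": joint torques, N m; "eef_pos": TCP position; "tcp_rot": TCP orientation; "force": force on the tool from outside, world axes, zero at the start; "wrist_torque": the same for the moment, N m; "gripper_width": opening from 0.0 (shut) to 1.0 (fully open).
Only numpy, scipy, OpenCV 4.12 (cv2) and the standard library are available. Lean on these libraries where they do the work, as an engineer would, in place of code of your own. Each camera call takes 0.05 s, during which the arm holds its last target.

## Working session

There is one attempt and no reset: what is moved stays moved. The work goes in short steps, Python scripts to look and compute and a tool call to move; the robot and the scene stay as the last step left them, time stands still between calls to the robot, and variables do not carry over. Pictures are saved under pics/ and viewed, and the job is handed in when it is done.

Besides the shell and the picture viewer there is one more tool, called after ">>>" in YAML: its name, and indented under it one key for each argument. move_arm: Moves the arm, as the interface text tells. Its arguments: {"type":"object","properties":{"commands":{"type":"array"},"newtons":{"type":"number"}},"required":["commands"]}

```bash
ls; mkdir -p pics; python3 - <<'E'
from station import ctrl, cams
import cv2, numpy as np
print(ctrl.sense(), ctrl.tcp_to_grasp)
for n in ["scene","side","wrist"]:
    d=cams.get_image(n); cv2.imwrite(f"pics/{n}0.png",d["image"][:,:,::-1])
    print(n,d["camera_matrix"].tolist(),{k:np.round(d[k],4).tolist() for k in d if k not in("image","camera_matrix")})
E
```

```text
pics
{'time_s': 0.0, 'qpos': array([-1.28508845e+00,  3.59518011e-01,  1.51142919e+00,  9.16926872e-06,
        1.27249210e+00, -1.15104269e-01]), 'qd': array([ 1.93361633e-03, -6.10479320e-04,  6.72560415e-05,  8.37259769e-04,
        9.56103551e-04,  5.57098822e-04]), 'tau': array([-2.50151461e-03, -5.15382171e+01, -2.70725530e+01,  6.73203589e-02,
        3.52711673e-02, -1.72055288e-04]), 'eef_pos': array([ 233.89767705, -551.78292764,  221.80308504]), 'tcp_rot': array([-2.61819697e+00,  1.73410723e+00,  2.20869238e-03]), 'force': array([-0.8970081 ,  0.13717319,  0.72355449]), 'wrist_torque': array([-0.03518439, -0.03554549,  0.02844378]), 'gripper_width': 1.0003530070838973} 18.700000000000003
scene [[412.6225185721818, 0.0, 315.99366048999104], [0.0, 412.6225185721818, 194.03270065937573], [0.0, 0.0, 1.0]] {'R': [[-0.3057, -0.9521, -0.0005], [-0.7807, 0.251, -0.5724], [0.5451, -0.1746, -0.82]], 't': [247.1059, 502.3209, 927.6203]}
side [[499.10001536074657, 0.0, 322.8538252656136], [0.0, 499.10001536074657, 194.31299344371337], [0.0, 0.0, 1.0]] {'R': [[0.9962, 0.0847, 0.0213], [0.0561, -0.4336, -0.8994], [-0.0669, 0.8971, -0.4367]], 't': [-559.6915, 125.975, 1171.0941]}
wrist [[294.9816513190021, 0.0, 319.73124255171393], [0.0, 294.9816513190021, 202.13676015198536], [0.0, 0.0, 1.0]] {'mount': [[1.0, 0.0007, 0.0011, -0.1699], [-0.001, 0.9537, 0.3008, -82.3034], [-0.0008, -0.3008, 0.9537, -160.4192], [0.0, 0.0, 0.0, 1.0]]}
```

View pics/scene0.png

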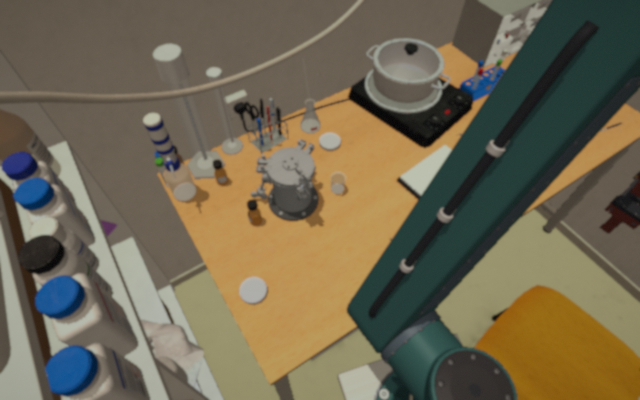

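View pics/side0.png

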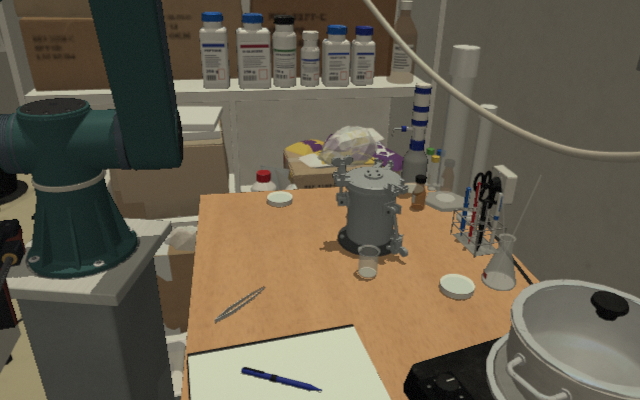

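View pics/wrist0.png

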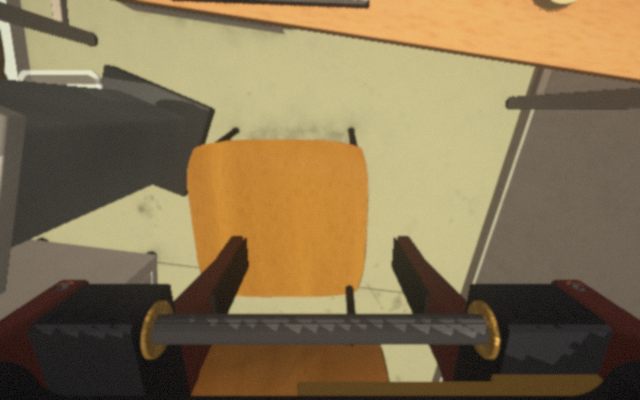

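```bash
cat > h.py <<'E'
import numpy as np, cv2
from station import ctrl, cams
from scipy.spatial.transform import Rotation as Ro
def cam(n):
    s=ctrl.sense(); d=cams.get_image(n); K=d["camera_matrix"]
    if "R" in d: R,t=np.array(d["R"]),np.array(d["t"])
    else:
        M=np.array(d["mount"]); Rt=Ro.from_rotvec(s["tcp_rot"]).as_matrix()
        Rc=Rt@M[:3,:3]; c=Rt@M[:3,3]+s["eef_pos"]; R=Rc.T; t=-Rc.T@c
    return d["image"][:,:,::-1].copy(),(K,R,t)
def proj(c,X):
    K,R,t=c; p=(np.atleast_2d(X)@R.T+t)@K.T; return p[:,:2]/p[:,2:]
def ray(c,u):
    K,R,t=c; d=R.T@np.linalg.inv(K)@np.array([u[0],u[1],1.]); return -R.T@t,d/np.linalg.norm(d)
def onz(c,u,z):
    o,d=ray(c,u); return o+d*(z-o[2])/d[2]
def tri(c1,u1,c2,u2):
    o1,d1=ray(c1,u1);o2,d2=ray(c2,u2)
    A=np.stack([d1,-d2],1); s=np.linalg.lstsq(A,o2-o1,rcond=None)[0]
    p,q=o1+s[0]*d1,o2+s[1]*d2; return (p+q)/2,np.linalg.norm(p-q)
def crop(img,x0,y0,x1,y1,f,name):
    cv2.imwrite(name,cv2.resize(img[y0:y1,x0:x1],None,fx=f,fy=f,interpolation=cv2.INTER_CUBIC))
E
python3 - <<'E'
from h import *
import pickle
a,ca=cam("scene");b,cb=cam("side")
pickle.dump((ca,cb),open("cams.pkl","wb"))
crop(a,235,125,365,235,6,"pics/sc1.png");crop(b,310,145,440,285,4,"pics/sd1.png")
E
```

```text
(no output)
```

View pics/sc1.png

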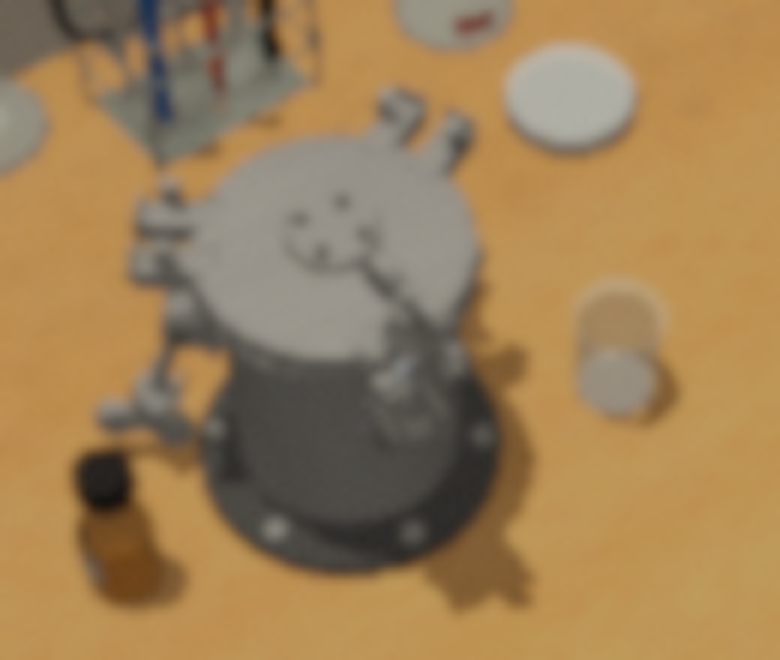

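View pics/sd1.png

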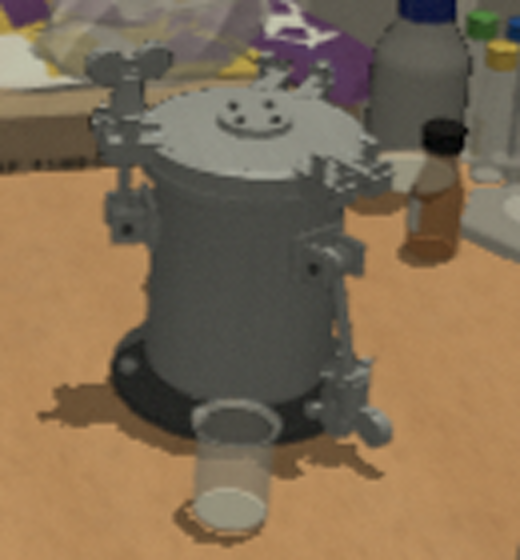

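```bash
python3 - <<'E'
from h import *
import pickle
ca,cb=pickle.load(open("cams.pkl","rb"))
S=lambda x,y:(235+x/6,125+y/6); D=lambda x,y:(310+x/4,145+y/4)
print("boss",tri(ca,S(333,235),cb,D(255,112)), onz(ca,S(333,235),182),onz(cb,D(255,112),182))
print("nut",tri(ca,S(400,365),cb,D(129,62)))
for z in(165,180): print(onz(cb,D(129,62),z))
print("hinge",onz(cb,D(127,228),115))
print("beaker",onz(cb,D(231,510),0),onz(ca,S(617,385),0))
print("vial",onz(cb,D(432,250),0),onz(ca,S(128,585),0))
print("other hinge",onz(cb,D(313,268),115)); print("petri",onz(ca,(253,290),0))
# wing ear tips
for u in [(102,66),(158,60)]: print("ear",onz(cb,D(*u),213))
for z in (0,): 
  for u in [(350,440),(205,440),(495,440),(350,570)]: print(onz(ca,S(*u),z))
E
```

```text
boss (array([663.00454286, 121.48185533, 175.24428181]), np.float64(8.292315250539342)) [652.45452676 122.13645025 182.        ] [665.88817452 112.28982353 182.        ]
nut (array([580.3259397 , 119.02521533, 197.14395988]), np.float64(28.672379338992187))
[588.58275822 221.06412264 165.        ]
[589.86343824 183.86268339 180.        ]
hinge [595.97848641  87.96676473 115.        ]
beaker [663.67033345 -23.11341906   0.        ] [655.65079814 -22.65694133   0.        ]
vial [802.48694138 309.44836004   0.        ] [615.14643708 247.23447727   0.        ]
other hinge [702.31757811  51.3964863  115.        ]
petri [413.23814734 303.20457447   0.        ]
ear [577.86893335  93.92972475 213.        ]
ear [608.90400921 107.31161718 213.        ]
[664.85348182 119.24880167   0.        ]
[687.60475766 190.02136234   0.        ]
[642.10374968  48.48104295   0.        ]
[589.97817552 140.72167095   0.        ]
```

>>> move_arm:
  commands:
    - [[-20,-25,-20,0,0,0,-1],[-31,-39,-20,0,0,0,-1],[-31,-39,-20,0,0,0,-1],[-31,-39,-20,0,0,0,-1],[-31,-39,-13,0,0,0,-1],[-31,-39,0,0,0,0,-1],[-31,-39,0,0,0,0,-1],[-31,-39,0,0,0,0,-1],[-31,-39,0,0,0,0,-1],[-31,-39,0,0,0,0,-1],[-31,-39,0,0,0,0,-1],[-31,-39,0,0,0,0,-1]]

```text
time_s: 1.75
eef_pos: [511.8, -41.3, 315.7]
tcp_rot: [-2.619, 1.735, -0.0]
force: [0.7, 0.2, 0.1]
gripper_width: 1.001
```

>>> move_arm:
  commands:
    - [[-31,-39,0,0,0,0,-1],[-31,-39,0,0,0,0,-1],[-31,-39,0,0,0,0,-1],[-10,-13,0,0,0,0,-1],[0,0,0,0,0,0,-1],[0,0,0,0,0,0,-1]]

```text
time_s: 2.5
eef_pos: [590.1, 101.4, 315.6]
tcp_rot: [2.618, -1.735, -0.0]
force: [0.6, 0.8, 0.4]
gripper_width: 1.002
```

```bash
python3 - <<'E'
from h import *
print(ctrl.sense())
w,c=cam("wrist"); cv2.imwrite("pics/w1.png",w)
E
```

```text
{'time_s': 2.5, 'qpos': array([ 5.52105952e-02,  2.90285283e-01,  1.38089205e+00, -6.16546865e-04,
        1.47125683e+00,  1.22610602e+00]), 'qd': array([-0.00964856, -0.00796787,  0.00228608,  0.00264524, -0.00277255,
        0.00398404]), 'tau': array([ 6.97601661e-01, -4.94014192e+01, -3.00911808e+01,  9.21489601e-02,
       -8.78510484e-02, -1.25085302e-03]), 'eef_pos': array([590.06957497, 101.3820692 , 315.60182665]), 'tcp_rot': array([ 2.61763103e+00, -1.73532774e+00, -4.83576776e-04]), 'force': array([0.57555165, 0.76100822, 0.38132953]), 'wrist_torque': array([-0.01752347, -0.02903153,  0.03652665]), 'gripper_width': 1.0021603586350747}
```

View pics/w1.png

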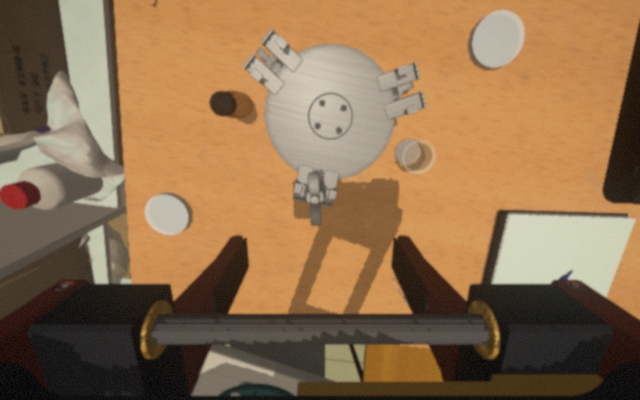

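```bash
python3 - <<'E'
from h import *
w,c=cam("wrist"); 
crop(w,270,150,370,240,8,"pics/w1z.png")
print("boss",onz(c,(330.5,116),181)); print("lid",onz(c,(331,112),178)); print(onz(c,(316,188),213))
for u in [(262,112),(398,112),(331,44),(331,178)]: print(onz(c,u,178))
E
```

```text
boss [664.12666104 121.15834126 181.        ]
lid [667.69896724 122.07242728 178.        ]
[600.72772089 109.3248276  213.        ]
[641.70683057 183.47859361 178.        ]
[692.94930124  62.41876245 178.        ]
[721.71562488 145.6743456  178.        ]
[607.93238323  95.95814891 178.        ]
```

View pics/w1z.png

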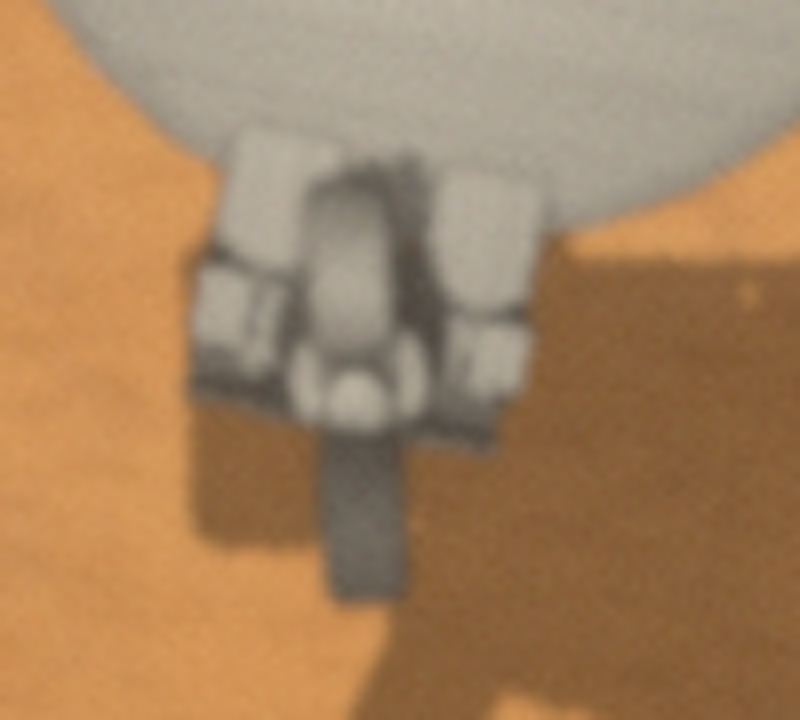

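```bash
python3 - <<'E'
from h import *
w,c=cam("wrist"); Z=lambda x,y:(270+x/8,150+y/8)
print("tip",onz(c,Z(355,398),217))
K=np.array([664.5,121.3])
a=onz(c,Z(347,260),222);
for z in (205,213): 
  b=onz(c,Z(368,540),z); print(a,b,np.degrees(np.arctan2(*(b-a)[1::-1])))
# flange rect corners outer edges, z~187
l=onz(c,Z(205,310),187); r=onz(c,Z(530,360),187); print(l,r,np.linalg.norm(l-r),np.degrees(np.arctan2(*(r-l)[1::-1])))
t=onz(c,Z(355,398),217)[:2]; print(t-K,np.linalg.norm(t-K),np.degrees(np.arctan2(*(t-K)[::-1])))
E
```

```text
tip [590.90271683 106.75128909 217.        ]
[606.75023401 114.22367762 222.        ] [571.24419261  97.04810436 205.        ] -154.18524452334933
[606.75023401 114.22367762 222.        ] [574.0391317   98.12202526 213.        ] -153.7918294133582
[585.57891392 125.65086515 187.        ] [595.5824445   85.04900292 187.        ] 41.81604764517741 -76.15907405056899
[-73.59728317 -14.54871091] 75.02149744486724 -168.8179380482313
```

>>> move_arm:
  commands:
    - [[0,0,0,0,0,9.6,-1],[0,0,0,0,0,9.6,-1],[0,0,0,0,0,9.6,-1],[0,0,0,0,0,9.6,-1],[0,0,0,0,0,9.6,-1],[0,0,0,0,0,9.6,-1],[0,0,0,0,0,9.6,-1],[0,0,0,0,0,9.6,-1],[0,0,0,0,0,9.6,-1],[0,0,0,0,0,0,-1],[0,0,0,0,0,0,-1]]

```text
time_s: 4.03
eef_pos: [590.7, 102.2, 315.8]
tcp_rot: [-0.726, 3.057, 0.0]
force: [-0.2, -0.3, -0.0]
gripper_width: 1.0
```

```bash
python3 - <<'E'
from h import *
s=ctrl.sense();print(s["qpos"],s["eef_pos"]); X=Ro.from_rotvec(s["tcp_rot"]).as_matrix();print(X.round(4),np.degrees(np.arctan2(X[1,0],X[0,0])))
w,c=cam("wrist"); cv2.imwrite("pics/w2.png",w);print(proj(c,[590.9,106.8,217]))
u=proj(c,[590.9,106.8,217])[0].astype(int)
crop(w,u[0]-50,u[1]-40,u[0]+50,u[1]+40,7,"pics/w2z.png"); print(u)
E
```

```text
[5.60344303e-02 2.90638856e-01 1.37986516e+00 3.66126248e-05
 1.47096228e+00 2.73146668e+00] [590.65132866 102.1537181  315.82268712]
[[-8.933e-01 -4.495e-01  1.000e-04]
 [-4.495e-01  8.933e-01  0.000e+00]
 [-1.000e-04 -0.000e+00 -1.000e+00]] -153.29118526049888
[[316.36780712 207.63204196]]
[316 207]
```

View pics/w2.png

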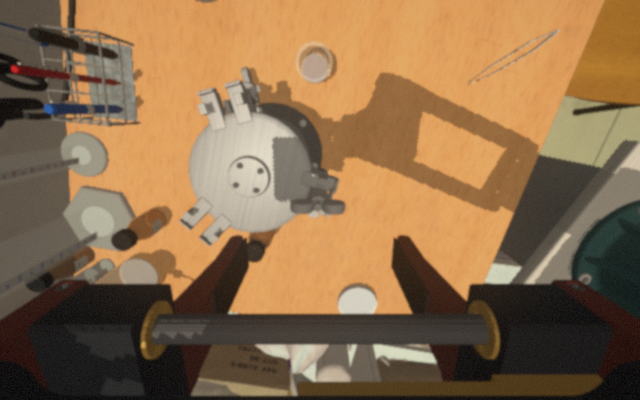

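View pics/w2z.png

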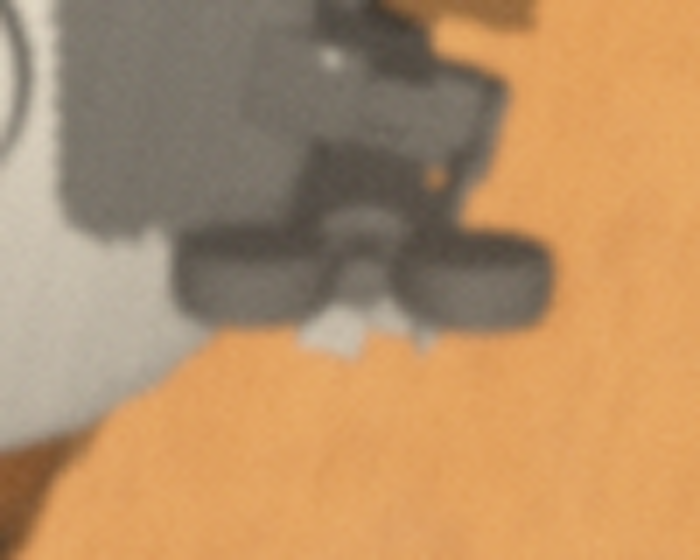

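```bash
python3 - <<'E'
from h import *
s=ctrl.sense(); w,c=cam("wrist"); p=onz(c,(317.7,206.3),217); p2=(p+np.array([590.9,106.75,217]))/2
R=Ro.from_rotvec(s["tcp_rot"]).as_matrix(); print(p,p2,R.T@(p2-s["eef_pos"]),R.T@(p-s["eef_pos"]))
l=[onz(c,(266+x/7,167+275/7),214) for x in(175,550)]; print(np.linalg.norm(l[0]-l[1]))
E
```

```text
[590.4177612  105.19796119 217.        ] [590.6588806 105.9739806 217.       ] [-1.62562415  3.31223544 98.78364639] [-1.06168608  2.7271555  98.78359147]
50.126789232099874
```

>>> move_arm:
  commands:
    - [[-1.4,3,20,0,0,0,-1],[0,0,25,0,0,0,-1],[0,0,25,0,0,0,-1],[0,0,20,0,0,0,-1],[0,0,15,0,0,0,-1],[0,0,8,0,0,0,-1],[0,0,5,0,0,0,-1],[0,0,0,0,0,0,-1],[0,0,0,0,0,0,-1]]

```text
time_s: 5.25
eef_pos: [591.1, 106.0, 198.3]
tcp_rot: [-0.722, 3.057, -0.0]
force: [-1.2, 0.6, -0.8]
gripper_width: 1.0
```

```bash
python3 - <<'E'
from h import *
w,c=cam("wrist"); crop(w,200,180,440,360,3,"pics/w3.png")
print(proj(c,[[590.5,106,217]]))
b,cb=cam("side"); crop(b,280,120,420,240,5,"pics/s3.png")
E
```

```text
[[319.36266955 269.77977855]]
```

View pics/w3.png

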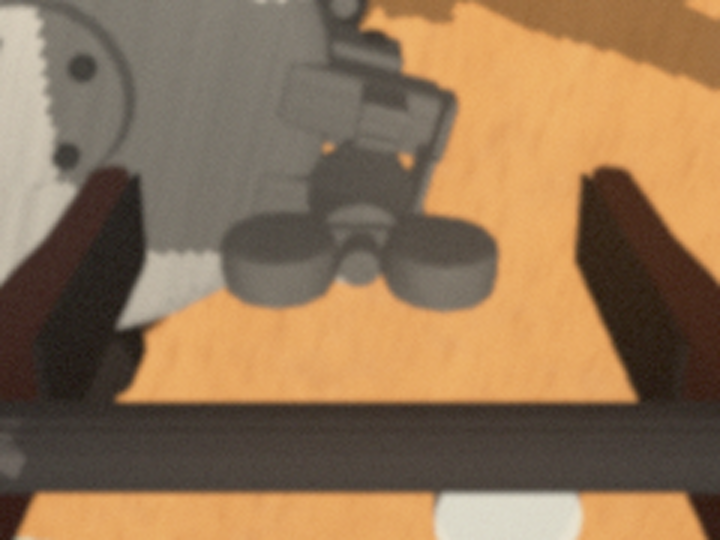

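View pics/s3.png

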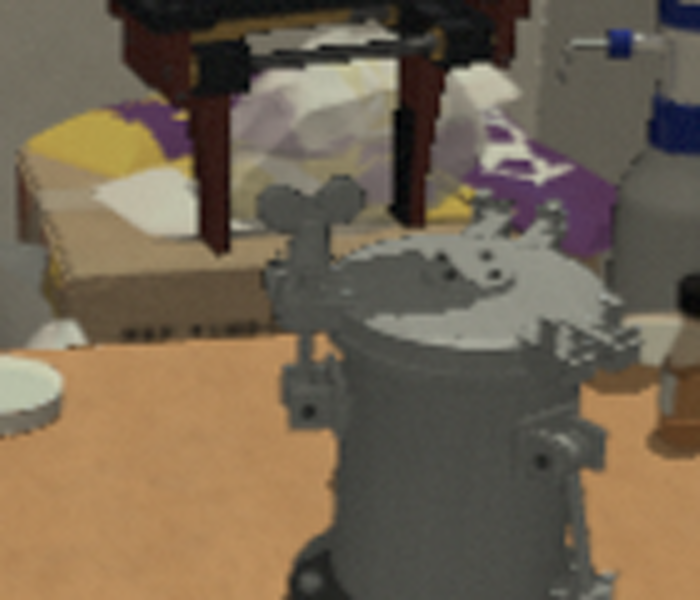

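>>> move_arm:
  commands:
    - [[0,0,0,0,0,0,1],[0,0,0,0,0,0,1],[0,0,0,0,0,0,1],[0,0,0,0,0,0,1],[0,0,0,0,0,0,1],[0,0,0,0,0,0,1]]
  newtons: 8

```text
time_s: 6.1
eef_pos: [590.8, 106.0, 197.7]
tcp_rot: [-0.722, 3.057, 0.0]
force: [-0.0, 1.5, 0.0]
gripper_width: 0.589
```

```bash
python3 - <<'E'
from h import *
s=ctrl.sense(); print({k:s[k].round(3) if k!='time_s' and k!='gripper_width' else s[k] for k in ('force','wrist_torque','eef_pos','gripper_width','tcp_rot')})
w,c=cam("wrist"); crop(w,200,180,440,360,3,"pics/w4.png")
E
```

```text
{'force': array([-0.035,  1.457,  0.014]), 'wrist_torque': array([ 0.202, -0.069, -0.023]), 'eef_pos': array([590.787, 106.05 , 197.74 ]), 'gripper_width': 0.5889934712478436, 'tcp_rot': array([-0.722,  3.057,  0.   ])}
```

View pics/w4.png

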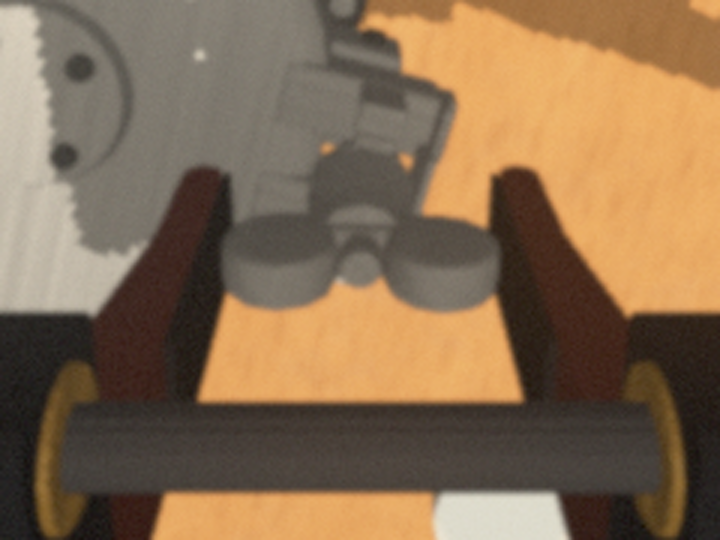

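>>> move_arm:
  commands:
    - [[0,0,-0.15,0,0,-6,1],[0,0,-0.15,0,0,-6,1],[0,0,-0.15,0,0,-6,1],[0,0,-0.15,0,0,-6,1],[0,0,-0.15,0,0,-6,1],[0,0,0,0,0,0,1]]
  newtons: 12

```text
time_s: 6.9
eef_pos: [591.1, 106.3, 198.6]
tcp_rot: [-1.487, 2.766, 0.0]
force: [2.1, 2.1, -0.8]
gripper_width: 0.591
```

```bash
cat > st.py <<'E'
from h import *
import sys
def st():
    s=ctrl.sense(); X=Ro.from_rotvec(s["tcp_rot"]).as_matrix(); out=np.array([np.cos(np.radians(-168)),np.sin(np.radians(-168)),0])
    print("yaw",round(np.degrees(np.arctan2(X[1,0],X[0,0])),2),"tilt",X[2,:2].round(4),"F",s["force"].round(2),"Fout",round(float(s["force"]@out),2),"T",s["wrist_torque"].round(3),"p",s["eef_pos"].round(2),"g",round(88*s["gripper_width"],2),"q6",round(s["qpos"][5],2),"t",s["time_s"])
    print("tool dir of 1mm outward",(X.T@out).round(3))
st()
E
python3 - <<'E'
from st import *
w,c=cam("wrist"); crop(w,200,180,440,360,3,"pics/w5.png")
E
```

```text
yaw -123.48 tilt [-0.001  -0.0004] F [ 2.13  2.06 -0.85] Fout -2.51 T [ 0.415 -0.184  0.111] p [591.1  106.28 198.61] g 52.02 q6 2.22 t 6.9
tool dir of 1mm outward [ 0.713  0.701 -0.001]
```

View pics/w5.png

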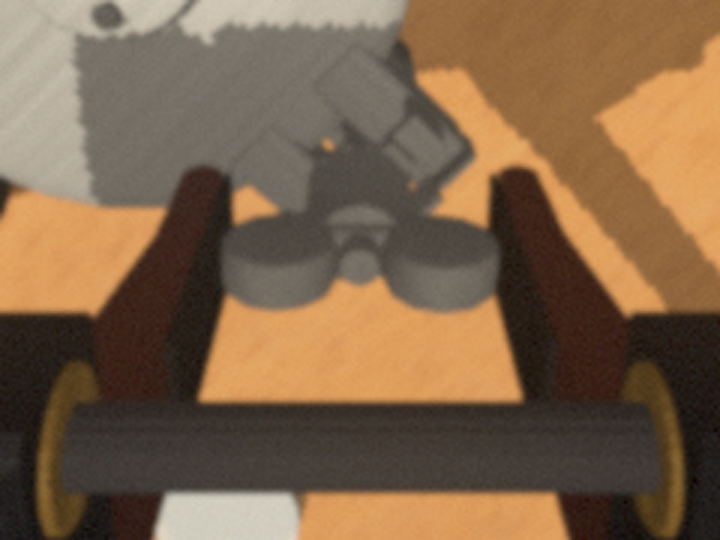

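>>> move_arm:
  commands:
    - [[0,0,-0.16,0,0,-6,1],[0,0,-0.16,0,0,-6,1],[0,0,-0.16,0,0,-6,1],[0,0,-0.16,0,0,-6,1],[0,0,-0.16,0,0,-6,1],[0,0,-0.1,0,0,-4,1],[0,0,0,0,0,0,1],[0,0,0,0,0,0,1]]

```text
time_s: 7.95
eef_pos: [590.8, 106.5, 199.5]
tcp_rot: [-2.229, 2.212, 0.001]
force: [0.4, 5.4, 0.5]
gripper_width: 0.585
```

```bash
python3 st.py
```

```text
yaw -89.55 tilt [-0.001  -0.0003] F [0.37 5.36 0.48] Fout -1.47 T [ 0.845 -0.122  0.007] p [590.8  106.51 199.46] g 51.47 q6 1.63 t 7.95
tool dir of 1mm outward [ 0.2    0.98  -0.001]
```

>>> move_arm:
  commands:
    - [[-0.8,0,0,0,0,0,1],[0,0,0,0,0,0,1]]

```text
time_s: 8.2
eef_pos: [590.8, 106.7, 199.4]
tcp_rot: [2.232, -2.211, 0.0]
force: [2.1, 2.7, 2.0]
gripper_width: 0.586
```

```bash
python3 st.py
```

```text
yaw -89.47 tilt [ 0.0002 -0.0002] F [2.09 2.7  2.03] Fout -2.6 T [ 0.471 -0.171 -0.005] p [590.76 106.65 199.42] g 51.54 q6 1.63 t 8.2
tool dir of 1mm outward [ 0.199  0.98  -0.   ]
```

>>> move_arm:
  commands:
    - [[0.4,2,0,0,0,0,1],[0,0,0,0,0,0,1]]

```text
time_s: 8.45
eef_pos: [588.8, 106.3, 199.4]
tcp_rot: [-2.232, 2.21, -0.0]
force: [1.6, 2.9, 1.4]
gripper_width: 0.585
```

```bash
python3 st.py
```

```text
yaw -89.45 tilt [-0.0002 -0.0004] F [1.63 2.88 1.38] Fout -2.19 T [ 0.629 -0.279  0.016] p [588.78 106.34 199.43] g 51.51 q6 1.62 t 8.45
tool dir of 1mm outward [ 0.199  0.98  -0.   ]
```

>>> move_arm:
  commands:
    - [[0,1,0,0,0,0,1],[0,0,0,0,0,0,1]]

```text
time_s: 8.7
eef_pos: [588.4, 106.3, 199.5]
tcp_rot: [-2.231, 2.21, -0.001]
force: [3.8, 2.8, -0.5]
gripper_width: 0.582
```

```bash
python3 st.py
```

```text
yaw -89.44 tilt [-0.0001 -0.0015] F [ 3.77  2.78 -0.51] Fout -4.27 T [ 0.634 -0.688 -0.033] p [588.38 106.32 199.5 ] g 51.19 q6 1.62 t 8.7
tool dir of 1mm outward [ 0.198  0.98  -0.001]
```

>>> move_arm:
  commands:
    - [[-0.5,-1.6,0,0,0,0,1],[0,0,-0.16,0,0,-6,1],[0,0,-0.16,0,0,-6,1],[0,0,-0.16,0,0,-6,1],[0,0,-0.16,0,0,-6,1],[0,0,0,0,0,0,1],[0,0,0,0,0,0,1]]

```text
time_s: 9.57
eef_pos: [588.8, 106.5, 199.9]
tcp_rot: [2.641, -1.7, -0.001]
force: [0.3, 0.8, 2.9]
gripper_width: 0.584
```

```bash
python3 st.py
```

```text
yaw -65.53 tilt [0.0002 0.0011] F [0.34 0.84 2.93] Fout -0.51 T [-0.076 -0.147  0.104] p [588.83 106.51 199.93] g 51.41 q6 1.21 t 9.575
tool dir of 1mm outward [-0.216  0.976  0.001]
```

>>> move_arm:
  commands:
    - [[-0.2,1,0,0,0,0,1],[-0.2,0.8,0,0,0,0,1],[0,0,0,0,0,0,1]]

```text
time_s: 9.95
eef_pos: [587.9, 106.3, 200.1]
tcp_rot: [-2.643, 1.698, -0.001]
force: [3.8, -0.1, 2.1]
gripper_width: 0.586
```

```bash
python3 st.py
```

```text
yaw -65.45 tilt [ 0.0005 -0.0008] F [ 3.78 -0.14  2.13] Fout -3.66 T [-0.094 -0.593  0.057] p [587.91 106.33 200.12] g 51.57 q6 1.21 t 9.95
tool dir of 1mm outward [-0.217  0.976 -0.001]
```

>>> move_arm:
  commands:
    - [[0.4,-2,0,0,0,0,1],[0,0,-0.2,0,0,-6,1],[0,0,-0.2,0,0,-6,1],[0,0,-0.2,0,0,-6,1],[0,0,-0.2,0,0,-6,1],[0,0,0,0,0,0,1],[0,0,0,0,0,0,1]]

```text
time_s: 10.82
eef_pos: [589.3, 106.9, 200.7]
tcp_rot: [2.937, -1.114, -0.001]
force: [0.6, -0.4, 2.8]
gripper_width: 0.588
```

```bash
python3 st.py; python3 - <<'E'
from h import *
w,c=cam("wrist"); crop(w,200,180,440,360,3,"pics/w6.png")
b,cb=cam("side"); crop(b,280,120,420,240,5,"pics/s6.png")
E
```

```text
yaw -41.54 tilt [-0.0003  0.0003] F [ 0.61 -0.43  2.82] Fout -0.51 T [-0.227 -0.383  0.056] p [589.32 106.86 200.67] g 51.73 q6 0.79 t 10.825
tool dir of 1mm outward [-0.594  0.804  0.   ]
```

View pics/w6.png

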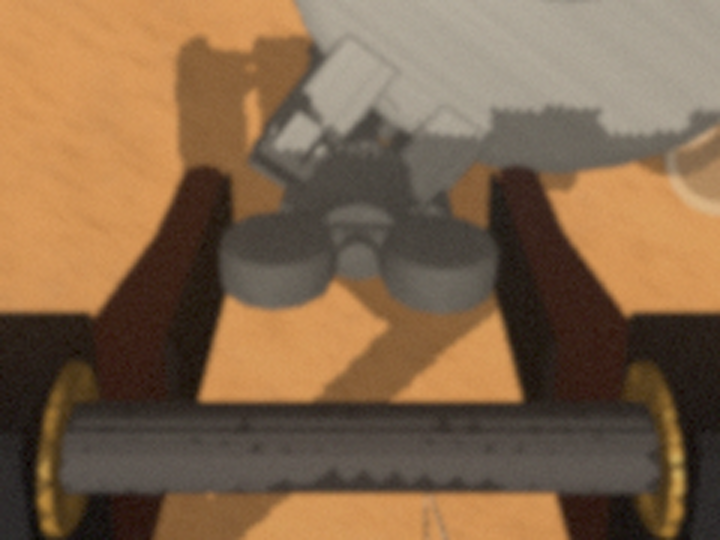

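View pics/s6.png

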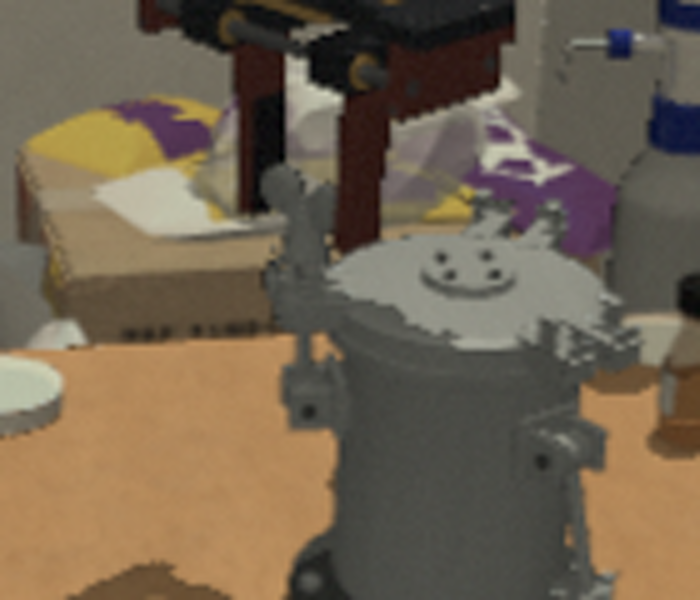

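>>> move_arm:
  commands:
    - [[-0.6,0.8,0,0,0,0,1],[-0.6,0.8,0,0,0,0,1],[-0.5,0.6,0,0,0,0,1],[0,0,0,0,0,0,1]]

```text
time_s: 11.42
eef_pos: [587.2, 106.3, 201.0]
tcp_rot: [-2.938, 1.111, -0.001]
force: [4.8, 0.5, 1.3]
gripper_width: 0.584
```

```bash
python3 st.py
```

```text
yaw -41.44 tilt [ 0.0007 -0.0007] F [4.8  0.46 1.26] Fout -4.79 T [-2.530e-01 -1.138e+00  1.000e-03] p [587.18 106.34 200.97] g 51.36 q6 0.79 t 11.425
tool dir of 1mm outward [-0.596  0.803 -0.001]
```

>>> move_arm:
  commands:
    - [[1.5,-2,0,0,0,0,1],[0,0,-0.17,0,0,-6,1],[0,0,-0.17,0,0,-6,1],[0,0,-0.17,0,0,-6,1],[0,0,-0.17,0,0,-6,1],[0,0,0,0,0,0,1],[0,0,0,0,0,0,1]]

```text
time_s: 12.3
eef_pos: [588.9, 107.1, 201.5]
tcp_rot: [-3.105, 0.479, 0.001]
force: [1.2, 0.8, 3.1]
gripper_width: 0.589
```

```bash
python3 st.py
```

```text
yaw -17.54 tilt [-0.0006 -0.0002] F [1.15 0.78 3.14] Fout -1.29 T [ 0.016 -0.616  0.123] p [588.93 107.13 201.49] g 51.83 q6 0.37 t 12.3
tool dir of 1mm outward [-0.87   0.493  0.   ]
```

>>> move_arm:
  commands:
    - [[-0.9,0.5,0,0,0,0,1],[-0.9,0.5,0,0,0,0,1],[-0.5,0.3,0,0,0,0,1],[0,0,0,0,0,0,1]]

```text
time_s: 12.8
eef_pos: [587.6, 106.7, 201.7]
tcp_rot: [-3.104, 0.477, -0.003]
force: [3.6, 2.8, 1.7]
gripper_width: 0.587
```

```bash
python3 st.py
```

```text
yaw -17.47 tilt [ 0.0019 -0.0014] F [3.64 2.84 1.68] Fout -4.15 T [ 0.222 -1.339  0.102] p [587.65 106.72 201.72] g 51.66 q6 0.37 t 12.8
tool dir of 1mm outward [-0.871  0.492 -0.002]
```

Still blocked (1.4 of 2.6 mm, 4 N). Back off and turn another 24°.

>>> move_arm:
  commands:
    - [[2.2,-1.0,0,0,0,0,1],[0,0,-0.17,0,0,-6,1],[0,0,-0.17,0,0,-6,1],[0,0,-0.17,0,0,-6,1],[0,0,-0.17,0,0,-6,1],[0,0,0,0,0,0,1],[0,0,0,0,0,0,1]]

```text
time_s: 13.68
eef_pos: [588.6, 107.1, 202.2]
tcp_rot: [-3.136, -0.177, 0.001]
force: [0.5, 3.6, 4.8]
gripper_width: 0.582
```

```bash
python3 st.py
```

```text
yaw 6.45 tilt [-0.0006 -0.0008] F [0.49 3.62 4.85] Fout -1.23 T [ 0.666 -0.512  0.068] p [588.64 107.07 202.16] g 51.19 q6 -0.05 t 13.675
tool dir of 1mm outward [-0.995  0.097  0.   ]
```

>>> move_arm:
  commands:
    - [[-1,-0.5,-0.3,0,0,0,1],[-1,0.1,0,0,0,0,1],[-0.6,0.1,0,0,0,0,1],[0,0,0,0,0,0,1]]

```text
time_s: 14.18
eef_pos: [587.5, 106.9, 202.5]
tcp_rot: [-3.136, -0.178, -0.004]
force: [3.9, 4.0, 1.4]
gripper_width: 0.584
```

```bash
python3 st.py
```

```text
yaw 6.51 tilt [ 0.0024 -0.0003] F [3.93 4.   1.41] Fout -4.67 T [ 0.636 -1.235  0.028] p [587.53 106.91 202.54] g 51.42 q6 -0.05 t 14.175
tool dir of 1mm outward [-0.995  0.096 -0.002]
```

>>> move_arm:
  commands:
    - [[2.4,-0.5,0,0,0,0,1],[0,0,-0.17,0,0,-6,1],[0,0,-0.17,0,0,-6,1],[0,0,-0.17,0,0,-6,1],[0,0,-0.17,0,0,-6,1],[0,0,0,0,0,0,1],[0,0,0,0,0,0,1]]

```text
time_s: 15.05
eef_pos: [588.1, 107.2, 202.8]
tcp_rot: [-3.031, -0.825, 0.002]
force: [-0.9, 2.0, 1.9]
gripper_width: 0.584
```

```bash
python3 st.py;python3 - <<'E'
from h import *
w,c=cam("wrist"); crop(w,200,180,440,360,3,"pics/w7.png")
b,cb=cam("side"); crop(b,310,140,380,210,8,"pics/s7.png")
E
```

```text
yaw 30.45 tilt [-0.0013 -0.0005] F [-0.89  1.99  1.88] Fout 0.45 T [ 0.437 -0.325  0.121] p [588.1  107.25 202.79] g 51.37 q6 -0.47 t 15.05
tool dir of 1mm outward [-0.949 -0.316  0.001]
```

View pics/w7.png

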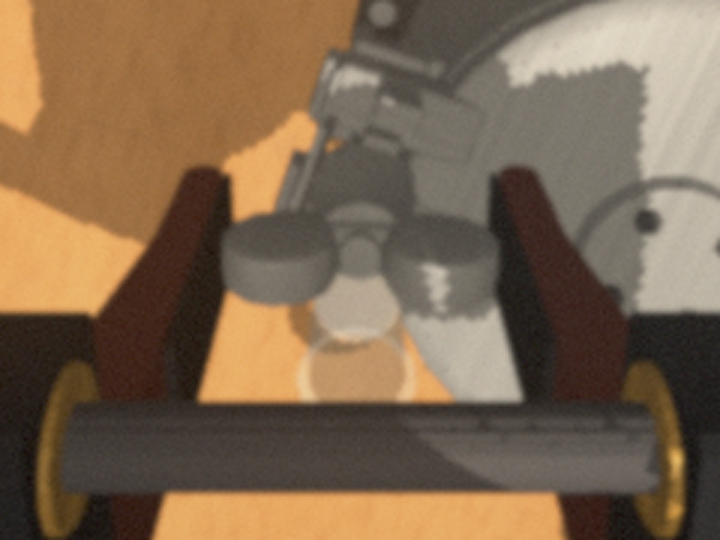

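View pics/s7.png

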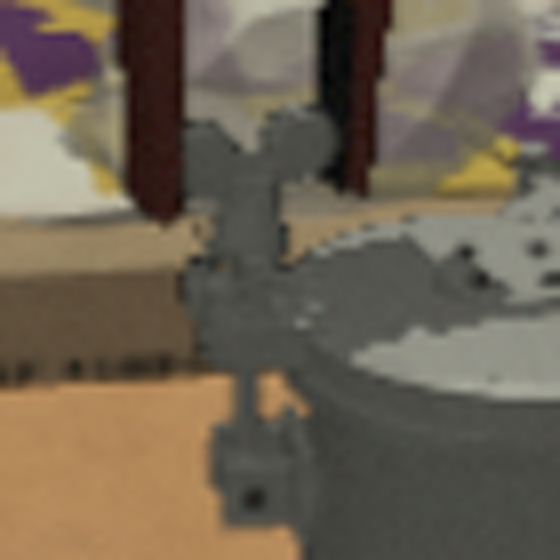

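>>> move_arm:
  commands:
    - [[-0.95,-0.3,0,0,0,0,1],[-0.95,-0.3,0,0,0,0,1],[-0.5,-0.2,0,0,0,0,1],[0,0,0,0,0,0,1]]

```text
time_s: 15.65
eef_pos: [587.7, 107.2, 203.1]
tcp_rot: [3.031, 0.827, 0.005]
force: [5.2, 2.5, -3.3]
gripper_width: 0.587
```

```bash
python3 st.py
```

```text
yaw 30.53 tilt [0.0028 0.0008] F [ 5.23  2.5  -3.34] Fout -5.63 T [ 0.626 -1.216  0.03 ] p [587.68 107.18 203.05] g 51.62 q6 -0.47 t 15.65
tool dir of 1mm outward [-0.948 -0.318 -0.003]
```

>>> move_arm:
  commands:
    - [[0.9,0.3,0,0,0,0,1],[0,0,0,0,0,0,1]]
  newtons: 5

```text
time_s: 15.9
eef_pos: [587.3, 107.1, 203.1]
tcp_rot: [-3.031, -0.828, -0.0]
force: [1.9, 2.7, 0.7]
gripper_width: 0.592
```

```bash
python3 st.py
```

```text
yaw 30.55 tilt [0.0003 0.    ] F [1.91 2.66 0.71] Fout -2.42 T [ 0.529 -0.663  0.031] p [587.32 107.11 203.14] g 52.1 q6 -0.47 t 15.9
tool dir of 1mm outward [-0.948 -0.318 -0.   ]
```

>>> move_arm:
  commands:
    - [[-0.5,-0.15,0,-0.25,0.7,0,1],[-0.5,-0.15,0,-0.25,0.7,0,1],[0,0,0,0,0,0,1]]

```text
time_s: 16.27
eef_pos: [585.3, 106.7, 203.0]
tcp_rot: [3.028, 0.827, 0.04]
force: [-0.3, 2.2, 1.8]
gripper_width: 0.59
```

```bash
python3 st.py
```

```text
yaw 30.57 tilt [0.0238 0.0084] F [-0.34  2.25  1.81] Fout -0.14 T [ 0.359 -0.307  0.011] p [585.26 106.68 203.03] g 51.89 q6 -0.47 t 16.275
tool dir of 1mm outward [-0.948 -0.318 -0.025]
```

>>> move_arm:
  commands:
    - [[-0.95,-0.3,0,-0.2,0.65,0,1],[-0.95,-0.3,0,-0.2,0.65,0,1],[0,0,0,0,0,0,1]]

```text
time_s: 16.65
eef_pos: [583.5, 106.3, 202.9]
tcp_rot: [3.027, 0.827, 0.077]
force: [0.0, 1.7, 2.1]
gripper_width: 0.591
```

```bash
python3 st.py
```

```text
yaw 30.58 tilt [0.0466 0.0153] F [0.02 1.72 2.1 ] Fout -0.38 T [ 0.332 -0.049  0.039] p [583.49 106.29 202.93] g 52.04 q6 -0.48 t 16.65
tool dir of 1mm outward [-0.947 -0.318 -0.049]
```

>>> move_arm:
  commands:
    - [[-1.4,-0.5,0,-0.3,0.95,0,1],[-1.4,-0.5,0,-0.3,0.95,0,1],[-1.4,-0.5,0,-0.3,0.95,0,1],[0,0,0,0,0,0,1]]

```text
time_s: 17.15
eef_pos: [579.0, 105.4, 202.7]
tcp_rot: [3.022, 0.826, 0.159]
force: [-1.4, 1.5, 2.1]
gripper_width: 0.59
```

```bash
python3 st.py;python3 - <<'E'
from h import *
w,c=cam("wrist"); crop(w,200,180,440,360,3,"pics/w8.png")
b,cb=cam("side"); crop(b,310,140,380,210,8,"pics/s8.png")
E
```

```text
yaw 30.65 tilt [0.0964 0.0311] F [-1.41  1.48  2.12] Fout 1.07 T [0.241 0.054 0.066] p [578.99 105.41 202.7 ] g 51.89 q6 -0.49 t 17.15
tool dir of 1mm outward [-0.943 -0.317 -0.101]
```

View pics/w8.png

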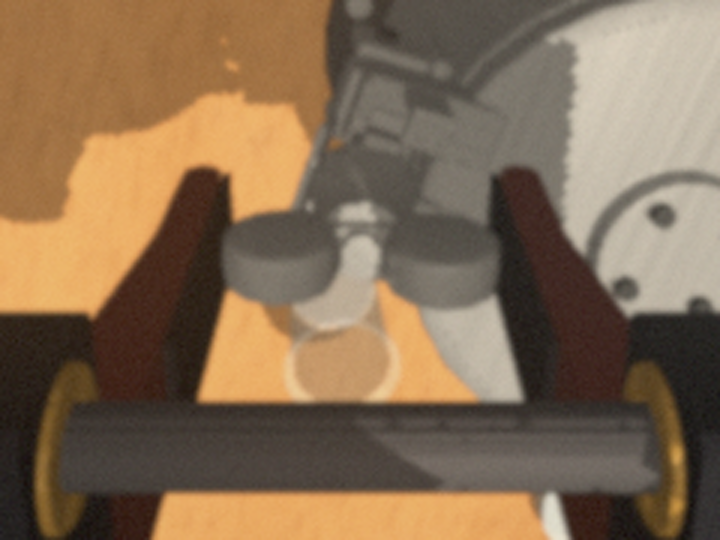

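View pics/s8.png

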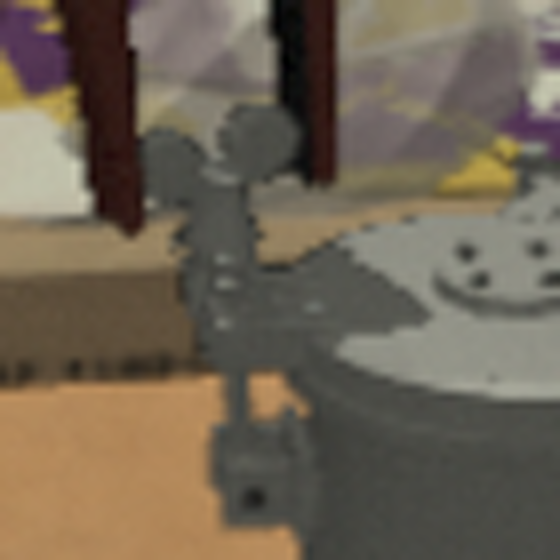

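>>> move_arm:
  commands:
    - [[-4.4,-1.5,0.1,-0.95,2.84,0,1],[-5.85,-1.95,0.2,-1.27,3.79,0,1],[-5.85,-1.95,0.2,-1.27,3.79,0,1],[-5.85,-1.95,0.2,-1.27,3.79,0,1],[-5.85,-1.95,0.2,-1.27,3.79,0,1],[0,0,0,0,0,0,1]]
  newtons: 6

```text
time_s: 18.0
eef_pos: [549.9, 99.4, 193.9]
tcp_rot: [2.94, 0.802, 0.664]
force: [-2.2, 1.7, -2.4]
gripper_width: 0.587
```

```bash
python3 st.py;python3 - <<'E'
from h import *
print(ctrl.sense()["qpos"])
w,c=cam("wrist"); crop(w,200,180,440,360,3,"pics/w9.png")
b,cb=cam("side"); crop(b,280,120,400,240,5,"pics/s9.png")
E
```

```text
yaw 32.22 tilt [0.3954 0.1307] F [-2.2   1.72 -2.37] Fout 1.8 T [0.139 0.544 0.115] p [549.89  99.42 193.86] g 51.66 q6 -0.66 t 18.0
tool dir of 1mm outward [-0.862 -0.289 -0.416]
[-0.007947    0.15029464  1.99609637  0.16737659  0.58141838 -0.66152359]
```

View pics/w9.png

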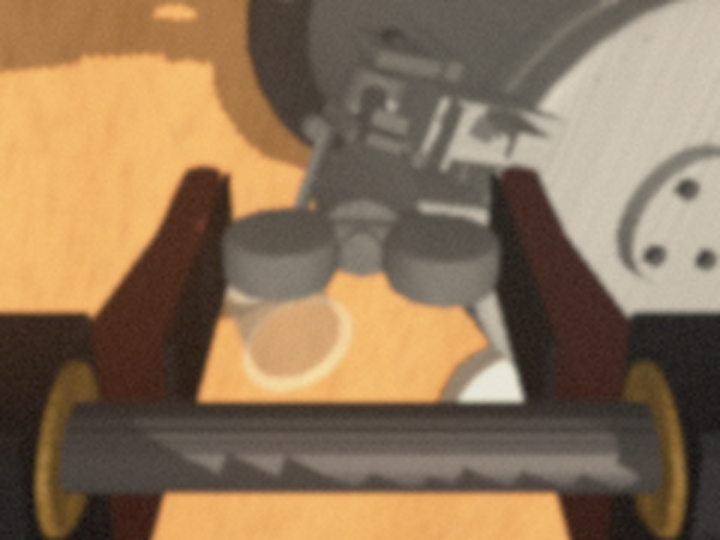

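View pics/s9.png

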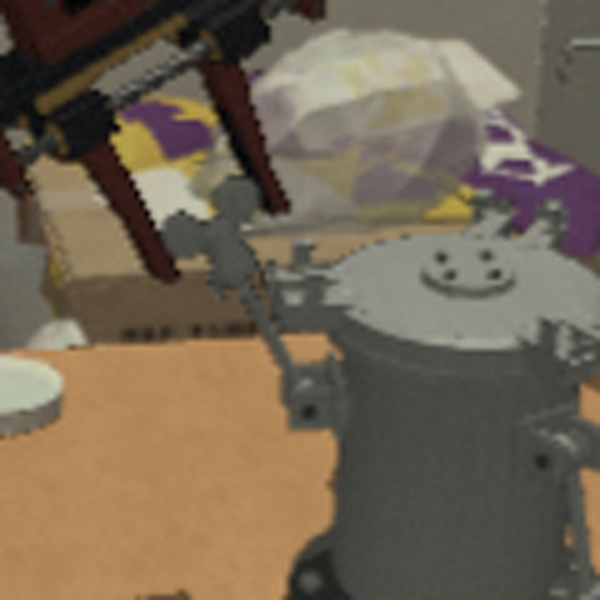

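>>> move_arm:
  commands:
    - [[-4.4,-1.5,0.1,-0.95,2.84,0,1],[-5.85,-1.95,0.2,-1.27,3.79,0,1],[-5.85,-1.95,0.2,-1.27,3.79,0,1],[-4.4,-1.5,0.1,-0.95,2.84,0,1],[0,0,0,0,0,0,1],[0,0,0,0,0,0,1]]

```text
time_s: 18.85
eef_pos: [537.8, 98.4, 185.9]
tcp_rot: [2.839, 0.78, 1.008]
force: [-6.0, -6.6, 2.6]
gripper_width: 0.585
```

```bash
python3 st.py;python3 - <<'E'
from h import *
print(ctrl.sense()["qpos"])
E
```

```text
yaw 35.11 tilt [0.5835 0.1897] F [-6.02 -6.61  2.57] Fout 7.26 T [-0.94   0.673 -0.584] p [537.84  98.38 185.86] g 51.51 q6 -1.42 t 18.85
tool dir of 1mm outward [-0.747 -0.256 -0.614]
[-0.07176791  0.12751174  2.22748692  0.88921756  0.23096568 -1.42499997]
```

>>> move_arm:
  commands:
    - [[0,0,0,0,0,0,-1],[0,0,0,0,0,0,-1],[0,0,0,0,0,0,-1],[0,0,0,0,0,0,-1]]

```text
time_s: 19.35
eef_pos: [536.5, 99.4, 185.4]
tcp_rot: [2.84, 0.782, 1.007]
force: [0.6, -0.3, -0.7]
gripper_width: 0.986
```

```bash
python3 st.py;python3 - <<'E'
from h import *
print(ctrl.sense()["qpos"])
b,cb=cam("side"); crop(b,270,120,390,240,5,"pics/s10.png")
E
```

```text
yaw 35.09 tilt [0.5832 0.1881] F [ 0.58 -0.31 -0.74] Fout -0.5 T [-0.115  0.173 -0.012] p [536.49  99.39 185.4 ] g 86.78 q6 -1.43 t 19.35
tool dir of 1mm outward [-0.747 -0.257 -0.613]
[-0.07061341  0.12687337  2.22933325  0.89128918  0.23160196 -1.42617555]
```

View pics/s10.png

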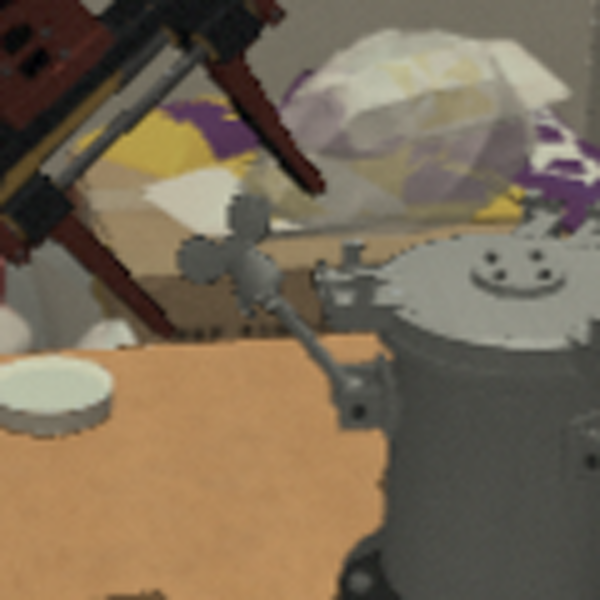

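>>> move_arm:
  commands:
    - [[0,0,-15,0,0,0,-1],[0,0,-20,0,0,0,-1],[0,0,-20,0,0,0,-1],[0,0,-10,0,0,0,-1],[0,0,0,1.9,-5.7,0,-1],[0,0,0,2.5,-7.6,0,-1],[0,0,0,2.5,-7.6,0,-1],[0,0,0,2.5,-7.6,0,-1],[0,0,0,2.2,-6.6,0,-1],[0,0,0,0,0,0,-1],[0,0,0,0,0,0,-1]]

```text
time_s: 20.78
eef_pos: [496.5, 90.5, 235.9]
tcp_rot: [-3.024, -0.835, -0.023]
force: [-0.6, -0.3, 0.5]
gripper_width: 1.001
```

```bash
python3 st.py;python3 - <<'E'
from h import *
print(ctrl.sense()["qpos"])
w,c=cam("wrist"); cv2.imwrite("pics/w11.png",w)
E
```

```text
yaw 30.86 tilt [ 0.0153 -0.0003] F [-0.63 -0.31  0.47] Fout 0.68 T [ 0.019 -0.101  0.005] p [496.49  90.51 235.89] g 88.09 q6 -0.5 t 20.775
tool dir of 1mm outward [-0.946 -0.323 -0.014]
[ 0.03758856  0.20041767  1.70446062  0.00806668  1.2234754  -0.50364911]
```

View pics/w11.png

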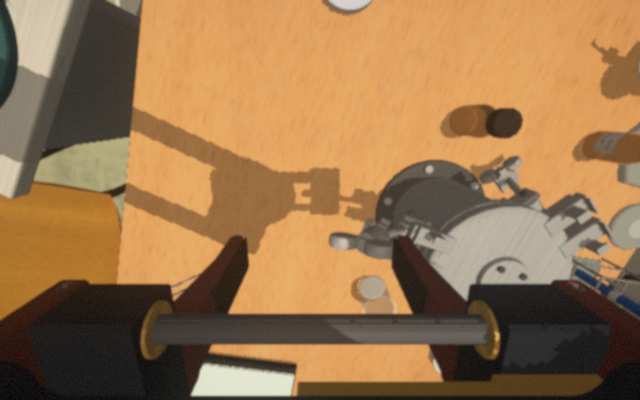

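>>> move_arm:
  commands:
    - [[0,0,0,0,0,-9,1],[0,0,0,0,0,-9,1],[0,0,0,0,0,-9,1],[0,0,0,0,0,-9,1],[0,0,0,0,0,-9,1],[0,0,0,0,0,-9,1],[0,0,0,0,0,-9,1],[0,0,0,0,0,-8,1],[0,0,0,0,0,0,1],[0,0,0,0,0,0,1]]

```text
time_s: 22.08
eef_pos: [496.8, 90.3, 236.8]
tcp_rot: [1.98, 2.431, 0.023]
force: [0.1, 0.2, 0.1]
gripper_width: 0.003
```

```bash
cat > tgt.py <<'E'
from st import *
o=np.array([np.cos(np.radians(-168)),np.sin(np.radians(-168)),0]); yk=np.array([-o[1]*-1,0,0])
yk=np.array([-np.sin(np.radians(12)),np.cos(np.radians(12)),0]); piv=np.array([590.7,106,115.])
def W(r,z,y=2.5): return piv+r*o+y*yk+np.array([0,0,z])
def deltas(pts):
    s=ctrl.sense(); R=Ro.from_rotvec(s["tcp_rot"]).as_matrix(); p=s["eef_pos"]
    for q in pts:
        w=W(*q); print(q,w.round(1),(R.T@(w-p)).round(1)); p=w
E
python3 - <<'E'
from tgt import *
w,c=cam("wrist"); cv2.imwrite("pics/w12.png",w)
b,cb=cam("side"); crop(b,260,110,400,250,4,"pics/s12.png")
deltas([(24,120),(24,92)])
for ph in (.5,.6,.7,.8,.9,1,1.1,1.2,1.3,1.4,1.5,1.6):
    print(ph,104.6*np.sin(ph)-11*np.cos(ph)-10,104.6*np.cos(ph)+11*np.sin(ph))
E
```

```text
yaw 101.67 tilt [0.0047 0.0147] F [0.14 0.24 0.07] Fout -0.19 T [ 0.126 -0.139  0.027] p [496.75  90.3  236.81] g 0.29 q6 -1.74 t 22.075
tool dir of 1mm outward [-0.006 -1.    -0.015]
(24, 120) [566.7 103.5 235. ] [-1.3 70.8  2.8]
(24, 92) [566.7 103.5 207. ] [-0.1 -0.4 28. ]
0.5 30.49450315720553 97.06881689837921
0.6 39.98291095311424 92.54117252689774
0.7 48.97190602493311 87.08888734957209
0.8 57.37167330527126 80.76643879760825
0.9 65.09828509605745 73.63699868701381
1 72.07453964635643 65.77180202669427
1.1 78.23073252674479 57.24943526179118
1.2 83.50535309292846 48.15505106389955
1.3 87.84569907976793 38.57951751372096
1.4 91.20840318489027 28.61851017723827
1.5 93.55986638043935 18.371556147086324
1.6 94.8765936234556 7.941039600741746
```

View pics/w12.png

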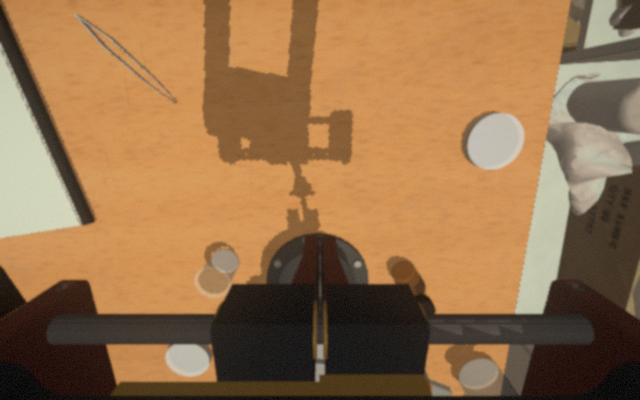

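View pics/s12.png

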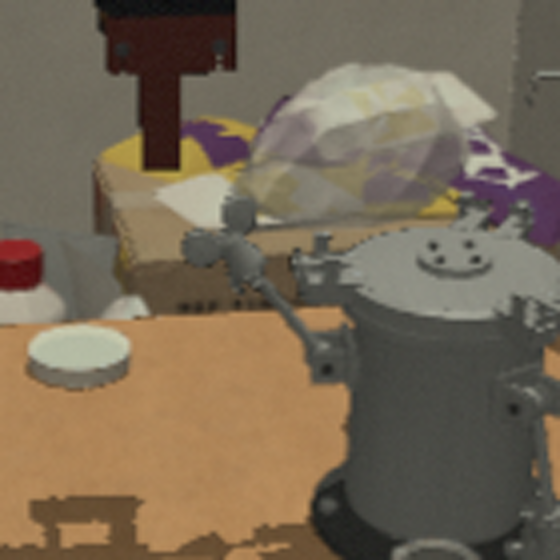

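>>> move_arm:
  commands:
    - [[0,10,-10,0,0,0,1],[-1.3,30,0,0,0,0,1],[0,30,3,0,0,0,1],[0,0,10,0,0,0,1],[0,0,8,0,0,0,1],[0,0,0,0,0,0,1]]

```text
time_s: 22.92
eef_pos: [564.6, 103.4, 225.6]
tcp_rot: [1.979, 2.436, 0.019]
force: [0.2, -0.4, 0.1]
gripper_width: 0.009
```

```bash
python3 - <<'E'
from tgt import *
b,cb=cam("side"); crop(b,260,110,400,250,4,"pics/s13.png")
deltas([(24,92),(31,91),(38,90),(45,89),(52,85),(58.4,79.8),(66,72.6),(73,64.8),(79,56),(84.5,47),(89,37.6),(92.2,27.6),(94.6,17.4),(96,7)])
E
```

```text
yaw 101.83 tilt [0.0049 0.0113] F [ 0.23 -0.42  0.1 ] Fout -0.14 T [ 0.043 -0.092  0.005] p [564.59 103.37 225.61] g 0.79 q6 -1.72 t 22.925
tool dir of 1mm outward [-0.003 -1.    -0.011]
(24, 92) [566.7 103.5 207. ] [-0.4  1.4 19.3]
(31, 91) [559.9 102.  206. ] [-0.  -7.   0.9]
(38, 90) [553.  100.5 205. ] [-0.  -7.   0.9]
(45, 89) [546.2  99.1 204. ] [-0.  -7.   0.9]
(52, 85) [539.3  97.6 200. ] [-0.  -7.   3.9]
(58.4, 79.8) [533.1  96.3 194.8] [-0.  -6.5  5.1]
(66, 72.6) [525.6  94.7 187.6] [-0.1 -7.7  7.1]
(73, 64.8) [518.8  93.3 179.8] [-0.1 -7.1  7.7]
(79, 56) [512.9  92.  171. ] [-0.1 -6.1  8.7]
(84.5, 47) [507.5  90.9 162. ] [-0.1 -5.6  8.9]
(89, 37.6) [503.1  89.9 152.6] [-0.1 -4.6  9.3]
(92.2, 27.6) [500.   89.3 142.6] [-0.1 -3.3 10. ]
(94.6, 17.4) [497.6  88.8 132.4] [-0.1 -2.5 10.2]
(96, 7) [496.3  88.5 122. ] [-0.1 -1.5 10.4]
```

View pics/s13.png

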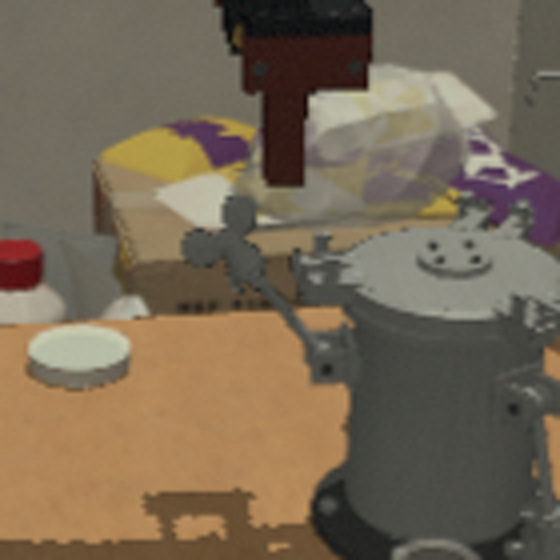

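>>> move_arm:
  commands:
    - [[0,1.4,10,0,0,0,1],[0,0,9,0,0,0,1],[0,-5,1,0,0,0,1],[0,-5,1,0,0,0,1],[0,-5,0.5,0,0,0,1],[0,-6,0.5,0,0,0,1],[0,-7,4,0,0,0,1],[0,0,0,0,0,0,1]]

```text
time_s: 23.98
eef_pos: [539.4, 98.1, 199.9]
tcp_rot: [1.978, 2.435, 0.02]
force: [0.2, -0.4, 1.0]
gripper_width: 0.003
```

```bash
python3 - <<'E'
from tgt import *
b,cb=cam("side"); crop(b,260,110,400,250,4,"pics/s14.png")
E
```

```text
yaw 101.83 tilt [0.0046 0.0127] F [ 0.16 -0.43  1.04] Fout -0.06 T [ 0.087 -0.128  0.03 ] p [539.43  98.08 199.92] g 0.27 q6 -1.73 t 23.975
tool dir of 1mm outward [-0.003 -1.    -0.013]
```

View pics/s14.png

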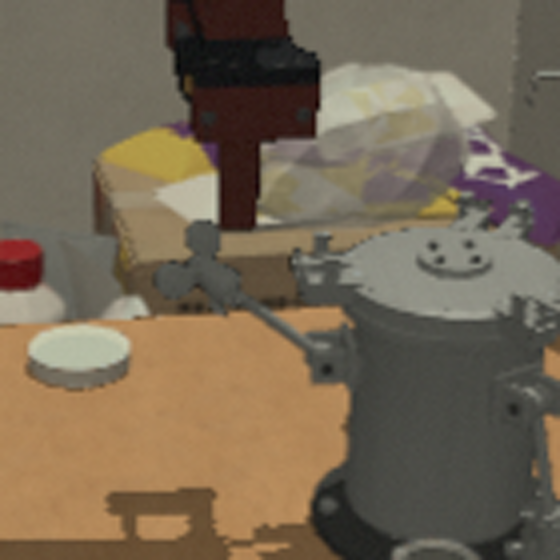

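The ear is being pushed; the bolt is now at about 0.9 rad. Continuing along the arc.

>>> move_arm:
  commands:
    - [[0,-6.5,5,0,0,0,1],[0,-7.7,7,0,0,0,1],[0,-7,7.7,0,0,0,1],[0,-6.1,8.7,0,0,0,1],[0,-5.6,9,0,0,0,1],[0,0,0,0,0,0,1]]

```text
time_s: 24.78
eef_pos: [507.4, 91.7, 161.3]
tcp_rot: [1.978, 2.436, 0.019]
force: [0.1, -0.9, -0.7]
gripper_width: 0.007
```

```bash
python3 - <<'E'
from tgt import *
b,cb=cam("side"); crop(b,260,110,400,250,4,"pics/s15.png")
E
```

```text
yaw 101.83 tilt [0.005  0.0115] F [ 0.13 -0.93 -0.69] Fout 0.07 T [ 0.082 -0.103 -0.   ] p [507.45  91.69 161.35] g 0.61 q6 -1.74 t 24.775
tool dir of 1mm outward [-0.003 -1.    -0.012]
```

View pics/s15.png

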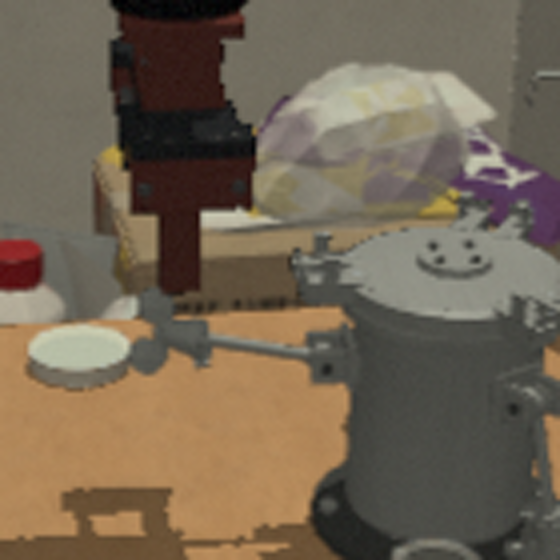

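>>> move_arm:
  commands:
    - [[0,-5.6,9,0,0,0,1],[0,-4,9,0,0,0,1],[0,-3,10,0,0,0,1],[0,-2,8,0,0,0,1],[0,0,0,0,0,0,1]]

```text
time_s: 25.45
eef_pos: [494.1, 89.0, 125.3]
tcp_rot: [1.978, 2.436, 0.019]
force: [-0.2, 0.5, -0.8]
gripper_width: 0.01
```

```bash
python3 - <<'E'
from tgt import *
b,cb=cam("side"); crop(b,260,110,400,250,4,"pics/s16.png")
E
```

```text
yaw 101.84 tilt [0.0048 0.0121] F [-0.16  0.45 -0.82] Fout 0.06 T [ 0.072 -0.134 -0.046] p [494.14  88.95 125.32] g 0.87 q6 -1.75 t 25.45
tool dir of 1mm outward [-0.003 -1.    -0.012]
```

View pics/s16.png

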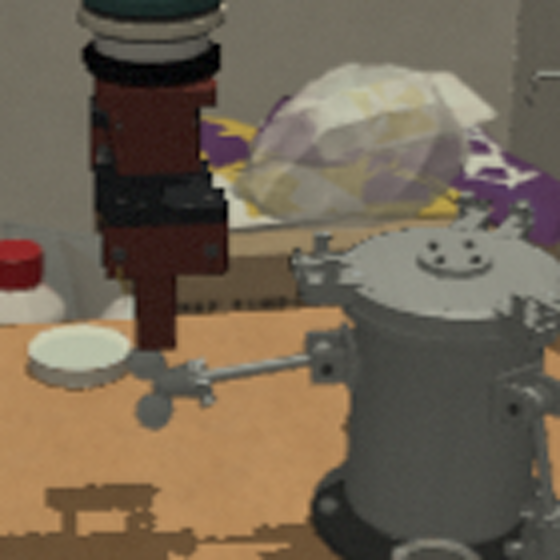

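The bolt is now below level. Lift straight away, look and check.

>>> move_arm:
  commands:
    - [[0,0,-15,0,0,0,1],[0,0,-35,0,0,0,1],[0,-10,-40,0,0,0,1],[0,-10,-30,0,0,0,1],[0,0,0,0,0,0,1],[0,0,0,0,0,0,1]]

```text
time_s: 26.25
eef_pos: [474.0, 84.1, 246.1]
tcp_rot: [1.977, 2.434, 0.022]
force: [-0.8, -0.6, -0.2]
gripper_width: 0.007
```

```bash
python3 - <<'E'
from tgt import *
b,cb=cam("side"); crop(b,260,110,400,290,4,"pics/s17.png")
a,ca=cam("scene"); crop(a,235,125,365,235,6,"pics/sc17.png")
E
```

```text
yaw 101.83 tilt [0.0044 0.0148] F [-0.81 -0.57 -0.17] Fout 0.91 T [ 0.109 -0.134 -0.019] p [473.99  84.09 246.09] g 0.6 q6 -1.75 t 26.25
tool dir of 1mm outward [-0.003 -1.    -0.015]
```

View pics/s17.png

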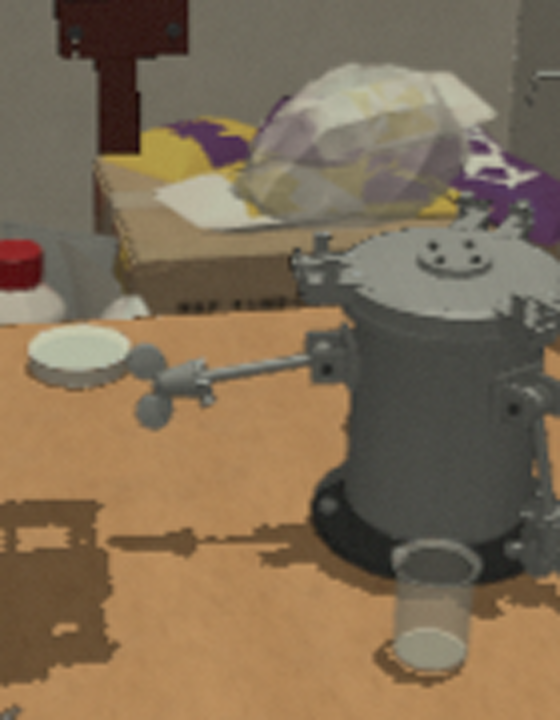

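View pics/sc17.png

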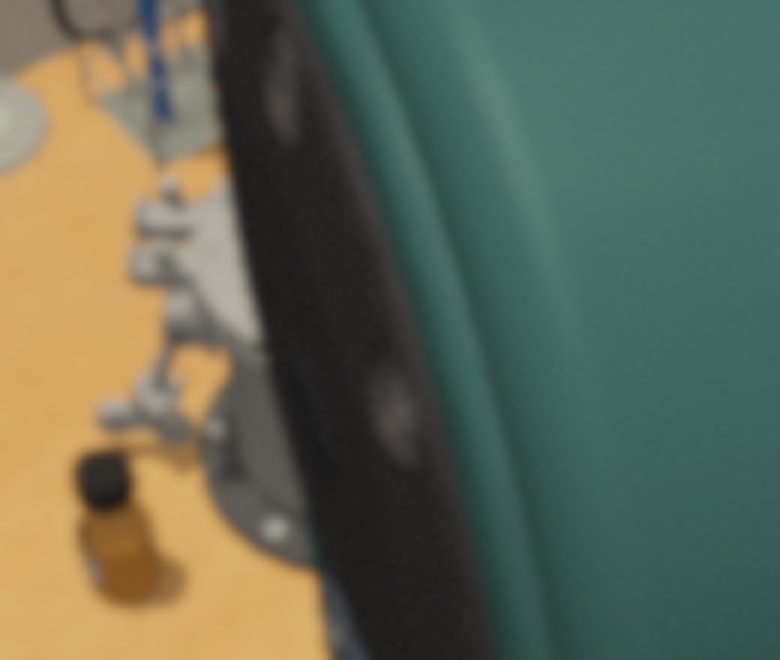

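The side view shows the bolt slightly past level (nut at about (175,380), hinge pin at (326,368) in the crop), with the gripper well clear at z = 246. The beaker and petri dish have not moved in the side view, and the scene view shows the vial where it was.

```bash
python3 -c "
from station import ctrl
print(ctrl.close_job())"
```

```text
the job is handed in; nothing more can be done
None
```

The swing bolt is out of the slot and lies slightly below level, and I handed the job in at about 26 s of the 72 s allowed. The hand-in gave no verdict.

**Loosening:** I gripped the wing nut across its ears and backed it off in steps. From 1.35 rad on I tried the bolt outward after each step. It was still held at about 1.35, 1.8, 2.2, 2.6 and 3.0 rad and came free at about 3.45 rad. These are estimates: gripper turn plus a start angle of about 0.24 rad read from the image.

**Uncertain tries:** From about 2.6 rad on the jaws lay nearly in line with the swing. Pushing straight outward then worked against the grip's own friction. The first try at 3.45 rad, at 5.6 N, looked blocked for that reason. It came free at almost no force once I eased the grip and tilted the tool with the bolt. The tongue may therefore have cleared a step or two earlier, but the washer did not jam.

**Swinging out:** I carried the bolt to about 0.7 rad in the grip, where the wrist neared a joint limit and the force reached about 9 N, well clear of the lug. I then let go and pushed it the rest of the way on the ear with closed fingers.

**Last checks:**
- **Bolt:** the side view shows it an estimated 1.7 rad from upright, with the nut still on the thread. It stayed put after the fingers lifted.
- **Gripper:** it stands clear at 246 mm, and the force reads about 1 N, which is noise.
- **Forces:** in the outward tries the sensor read 5.6 N at most, by my lever estimate about 9 N at the lip. I had no direct reading of the contact force on the lug.
- **Glassware:** the beaker and petri dish look unmoved in the side view, and the vial in the scene view. The arm hid part of that last scene view.

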